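Check the washer door's roller lever switch

TASK

Three position switches for the parts washer stand on the engine bench; check the one with the roller on the end of its lever. Press its roller down from above just until the switch clicks, hold it there for a second without pushing the lever arm down past level, then let go so that it springs back. Leave the other two switches untouched.

Things in the scene. Friction and masses are not known exactly. Their poses are not given: they have to be found in the camera images.
- roller (a point): Centre of the black roller, a 25 mm wheel 18 mm wide (its top 12.5 mm above this point), at the end of the roller switch's steel lever arm; 120 mm above the bench at rest. The frame turns with the arm; at rest z is up and x level, pointing back along the arm: the shaft lies 75 mm along +x, 27 mm lower, parallel to y. Its fixed housing's middle is 75 mm along +x, 41 mm along -y.
- roller_arm (a joint): Lever arm angle (rad), 80 mm from shaft to roller: 0 at rest (sloping 20 degrees up to the roller), growing as the roller is pressed. Clicks at 0.13 (roller 10 mm down), level at 0.35 (27 mm down), beyond 0.38 (30 mm) is overtravel. The spring resists with 3 N at first, 5 N at 0.2, 7 N at 0.38 and lifts the arm when let go; the click is not felt in the force.
- bare_switch: Second switch, with the same sloping steel arm but no roller; leave alone. All three have a 42 x 40 mm grey metal housing, 108 mm tall, on an 80 x 70 mm plate fixed to the bench. Origin: middle of the plate's underside. The arm reaches about 85 mm along -x, 30 mm to the +y side of the middle, its tip about 130 mm above the bench.
- plunger_switch: Third switch, same housing but no lever, only a round-headed steel pin, 16 mm in diameter, standing up from its top to 131 mm above the bench. Origin at the middle of its plate's underside on the bench. Leave alone.
Mind the look-alikes: they are no part of the job. What is shaped like the part that bears roller but green is not meant.

How it is judged:
By the outcome, as a careful person would: the job done as asked, in the order asked, and still so for the second after the job is handed in, with the robot touching nothing.
It also fails if it takes over 32 s, if anything falls off the work surface, if the arm or the gripper's body presses on something with over 40 N, if the wrist force passes 120 N, or if a joint passes its speed limit or range.

ROBOT

A 6-joint arm with a two-finger parallel gripper is mounted at the origin on the work surface. World frame = base frame: x ahead of the robot, y to its left, z up, the work surface at z = 0. Lengths are in mm, angles in rad, forces in N, time in s.
With the tool pointing down it reaches from about 300 to 875 mm from the base axis. Payload 6.4 kg.
Tool frame: the origin (TCP) lies on the centre line of the jaws, within the pads' length; the fingertips stand 17 mm ahead of it and the grasp point (between the pads) lies 2 mm behind it; y points along the fingers, z is the direction in which the jaws open and shut, and the axes are right-handed (so a half turn about y gives the same grasp; the last joint's range is limited). The gripper opens to 85 mm and grips with 20 to 120 N. Pads are 22 mm wide; open, the fingers measure 114 mm over their backs; the gripper's body (76 mm by 85 mm) begins 54 mm behind the grasp point. The pads swing forward as they close: fully open they stand 13 mm farther back than shut.
Start: joints at [-1.513, 0.181, 1.607, -0, 1.354, -0.206], TCP at [149.947, -555.119, 248.288] pointing down, gripper open.
Joint ranges: [-2.99, 2.99], [-0.89, 2.07], [0.3, 2.58], [-1.14, 4.28], [0, 2.63], [-3.12, 3.12]. Speed limits (rad/s): [2.57, 2.57, 3.01, 3.14, 3.14, 3.14].

INTERFACE

Orientations are given as a unit quaternion [w, x, y, z].
In Python, from plant import env, vision, ticket gives the robot as it stands.
- The arm moves only by the shell command python3 -m handwheel 'ROWS'. ROWS is JSON, one flat list of numbers, 5 for each row, row after row: the shift along the tool's x, y, z in mm, then the turn about the tool's y in rad, then the finger opening in mm, from 0 to 85.4. A call has exactly 10 rows; each row shifts and turns the commanded pose from where the row before left it, along the tool's axes as they then stand; what a row does not reach is not made up. A row lasts 1/12 s, in which the tool goes at most 41.7 mm and 7.16 degrees, less where a joint would pass 70% of its speed; a pose out of reach is approached as far as the arm can. A call is refused whole if a number of a shift passes 41.7 or a number of a turn 0.125, either way. A call with a gripper value outside its range is refused whole. The fingers move at their own pace and stop on an object; the grip force is fixed at half the most. Time passes only in rows, so rows that do not move let the fingers close, or fill a call up. It gives the time, the measured TCP pose, the force and the opening at its end, in the units of the state.
- env.sense(): the state, without advancing time (a new reading comes with each control period).
- vision.get_image(name): name is "scene" or "side" or "wrist"; returns (picture, depth): 480x640x3 uint8, blue, green, red; 480x640 float32, mm along the optical axis (not along the pixel's ray), 0 where there is no reading.
- vision.get_calibration(name): a dict with "K" (3x3 intrinsics, pixels), "world_from_camera" (4x4, takes a point from camera to world coordinates). Camera axes: x right, y down, z forward; pixel columns grow to the right and rows downward; lengths in mm; the calibration is good to about 2 mm. The wrist camera is an equidistant fisheye: a pixel r from the principal point sees the ray r / f radians off the axis. A picture is of the moment at which its call begins: read the wrist's pose just before it. get_calibration takes no time and is no camera call; for the wrist camera it gives the pose at the moment of the call.
- ticket.finish_job(): hands the job in, once; it reports no verdict.
The state is a dict: "time_s": time; "qpos": joint angles; "qd": joint speeds; "tau": joint torques, N m; "position": TCP position; "ee_rot": TCP orientation; "wrist_force": force on the tool from outside, world axes, zero at the start; "wrist_torque": the same for the moment, N m; "width": finger opening in mm.
Only numpy, scipy, OpenCV 4.12 (cv2) and the standard library are available. Lean on these libraries where they do the work, as an engineer would, in place of code of your own. Each camera call takes 0.05 s, during which the arm holds its last target. There are 200 camera calls.

## Working session

There is one attempt and no reset: what is moved stays moved. The work goes in short steps, Python scripts to look and compute and a shell command to move; the robot and the scene stay as the last step left them, time stands still between calls to the robot, and variables do not carry over. Pictures are saved under pics/ and viewed, on a budget of 10 in all, crops included, one or two more only if the job needs it, and the job is handed in when it is done.

```bash
mkdir -p pics
cat > h.py <<'E'
from plant import env, vision, ticket
import numpy as np, cv2
def snap(n,save):
    c=vision.get_calibration(n); im,d=vision.get_image(n)
    cv2.imwrite(f'pics/{save}.png',im); np.savez(f'pics/{save}.npz',im=im,d=d,K=c['K'],T=c['world_from_camera'])
def load(s):
    return np.load(f'pics/{s}.npz')
def pt(s,u,v,r=1):
    f=load(s); d=f['d'][v-r:v+r+1,u-r:u+r+1]; z=np.median(d[d>0])
    p=np.linalg.inv(f['K'])@[u,v,1]*z
    return (f['T']@np.r_[p,1])[:3].round(1)
E
python3 - <<'E'
from h import *
snap('scene','scene0'); snap('side','side0')
s=env.sense(); print(s['time_s'],s['position'],s['ee_rot'],s['wrist_force'],s['width'])
E
```

```text
0.1 [ 149.91323339 -554.62546424  247.45804859] [ 0.09303154 -0.09296439  0.70153348 -0.70039526] [-1.04435987  0.06602613  0.23982626] 85.53723796884039
```

View pics/scene0.png

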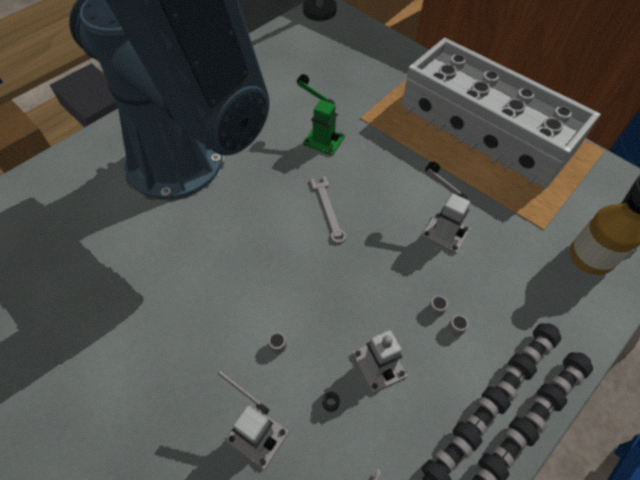

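View pics/side0.png

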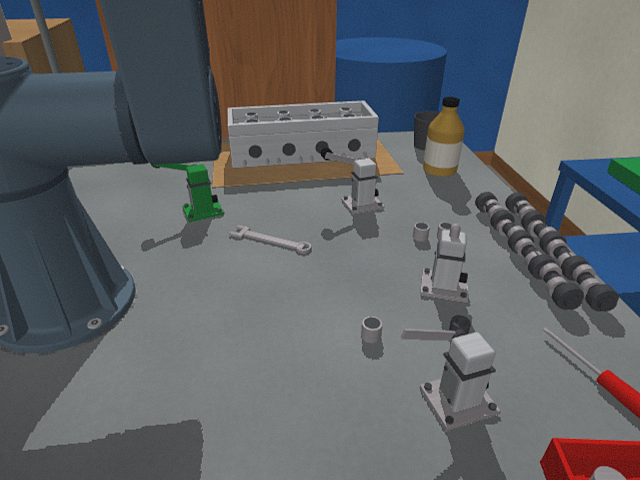

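The scene view shows these candidates:
- Grey switch with a black roller, roller at (433,168), housing (456,207). This fits the description.
- Green look-alike, roller at (303,79). Not meant.
- Bare arm, tip at (222,375), and plunger at (385,345). Leave both alone.

I'll confirm with a crop.

Run:
```python
from h import *
f=load('scene0')['im'][140:260,395:495]; g=load('side0')['im'][130:220,300:400]
a=cv2.resize(f,None,fx=4,fy=4,interpolation=2); b=cv2.resize(g,None,fx=4,fy=4,interpolation=2)
b=cv2.copyMakeBorder(b,0,a.shape[0]-b.shape[0],0,0,0)
cv2.imwrite('pics/crop1.png',np.hstack([a,b]))
for u,v in [(432,166),(433,168),(436,169),(430,166),(456,203),(450,200),(462,204),(450,180),(445,176)]: print(u,v,pt('scene0',u,v))
for u,v in [(327,154),(325,153),(364,163)]: print('side',u,v,pt('side0',u,v))
for n in ['scene0','side0']:
    F=load(n);d=F['d'];v,u=np.mgrid[:480,:640]
    P=np.stack([u,v,np.ones_like(u)],-1)@np.linalg.inv(F['K']).T*d[...,None]@F['T'][:3,:3].T+F['T'][:3,3]
    hsv=F['im'].max(2)
    w=np.zeros((480,640),bool)
    if n=='scene0': w[155:180,420:446]=1
    else: w[142:164,314:336]=1
    m=w&(d>0)&(hsv<70)&(P[...,2]>95)&(P[...,2]<145)
    print(n,m.sum(),np.median(P[m],0),P[m].min(0),P[m].max(0))
    # housing top
    w[:]=0
    if n=='scene0': w[185:225,435:475]=1
    else: w[150:180,345:380]=1
    m=w&(d>0)&(P[...,2]>102)&(P[...,2]<115)&(hsv>120)
    if m.sum()>5: print('house',m.sum(),P[m].mean(0),cv2.minAreaRect(P[m][:,:2].astype(np.float32)))
```

```text
432 166 [486.  302.9 131.8]
433 168 [490.  301.3 130.6]
436 169 [494.1 306.9 126.4]
430 166 [482.7 301.3 130.4]
456 203 [566.2 282.  107.2]
450 200 [553.6 279.9 106.9]
462 204 [575.9 287.5 108. ]
450 180 [488.  409.8  -1.9]
445 176 [473.3 410.2  -0.8]
side 327 154 [484.6 295.8 124.1]
side 325 153 [480.5 298.6 125.4]
side 364 163 [564.4 277.9 106.9]
scene0 181 [488.32949964 300.05111299 126.22793853] [471.86053343 292.15554084 108.37754687] [509.98140941 318.95957269 133.61383428]
house 282 [568.09404608 283.94741894 107.07924098] ((567.7892456054688, 284.8855895996094), (38.12120819091797, 37.84468078613281), 14.3173828125)
side0 67 [480.48130246 301.94905711 126.32995811] [472.76920672 292.22715702 110.001217  ] [496.22533707 315.45314268 131.91203531]
house 129 [565.60266603 283.08154674 105.91491735] ((561.4544677734375, 288.59002685546875), (46.206565856933594, 51.83782196044922), 19.595155715942383)
```

View pics/crop1.png

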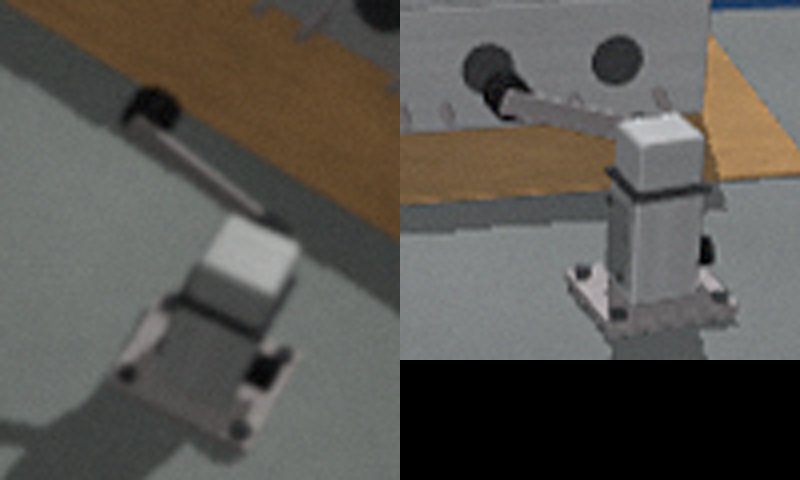

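Confirmed: in the crop (432,166) is a black roller on the end of the arm of a grey metal switch. The measurements agree: housing centre about (568,284), top at 107 mm, yaw about 16°, roller about (485,302), roller top about 132 mm. Next I'll plan the travel.

```bash
cat >> h.py <<'E'
from scipy.spatial.transform import Rotation as Rn
def to(target):
    s=env.sense(); R=Rn.from_quat(np.roll(s['ee_rot'],-1)).as_matrix()
    print('t',round(s['time_s'],2),'pos',s['position'].round(1),'F',np.round(s['wrist_force'],2),'w',round(s['width'],1))
    print('tool x,y,z in world',R.T.round(3).tolist()); print('shift',(R.T@(np.array(target)-s['position'])).round(1))
E
python3 - <<'E'
from h import *
to([485,302,200]); to([420,-150,240])
F=load('scene0');d=F['d'];v,u=np.mgrid[:480,:640]
P=np.stack([u,v,np.ones_like(u)],-1)@np.linalg.inv(F['K']).T*d[...,None]@F['T'][:3,:3].T+F['T'][:3,3]
m=np.zeros((480,640),bool);m[40:190,380:600]=1;m&=(P[...,2]>60)&(P[...,1]>330)
print(P[m].min(0),P[m].max(0))
m=(d>0)&(P[...,2]>180)&(P[...,0]>250)&(np.hypot(P[...,0]-150,P[...,1]+555)>150)&(P[...,0]<800); print(m.sum(), P[m].min(0),P[m].max(0))
E
```

```text
t 0.1 pos [ 149.9 -554.6  247.5] F [-1.04  0.07  0.24] w 85.5
tool x,y,z in world [[-0.965, -0.261, -0.0], [-0.0, 0.002, -1.0], [0.261, -0.965, -0.002]]
shift [-546.8   48.8 -739.5]
t 0.1 pos [ 149.9 -554.6  247.5] F [-1.04  0.07  0.24] w 85.5
tool x,y,z in world [[-0.965, -0.261, -0.0], [-0.0, 0.002, -1.0], [0.261, -0.965, -0.002]]
shift [-366.2    8.1 -320.2]
[247.28313308 508.20519302  60.00743923] [653.52000463 686.57483622 126.83824694]
14234 [250.03413642 -93.10386197 180.10482119] [799.90358225 464.49456525 560.95460398]
```

```bash
python3 -m handwheel '[-30,0,-27,0,0, -30,0,-27,0,0, -30,0,-27,0,0, -30,0,-27,0,0, -30,0,-27,0,0, -30,0,-27,0,0, -30,0,-27,0,0, -30,0,-27,0,0, -30,0,-27,0,0, -30,0,-27,0,0]'
python3 -c "
from h import *
to([485,302,200])"
```

```text
time_s: 0.93
position: [369.6, -214.3, 248.2]
ee_rot: [-0.093, 0.093, -0.701, 0.701]
wrist_force: [1.0, -1.2, 0.1]
width: -0.1
t 0.93 pos [ 369.6 -214.3  248.2] F [ 1.04 -1.16  0.05] w -0.1
tool x,y,z in world [[-0.966, -0.26, -0.0], [0.0, -0.0, -1.0], [0.26, -0.966, 0.0]]
shift [-245.8   48.2 -468.4]
```

```bash
python3 -m handwheel '[-18,0,-36,0,0, -18,0,-36,0,0, -18,0,-36,0,0, -18,0,-36,0,0, -18,0,-36,0,0, -18,0,-36,0,0, -18,0,-36,0,0, -18,0,-36,0,0, -18,0,-36,0,0, -18,0,-36,0,0]'
python3 -c "
from h import *
to([485,302,200])"
```

```text
time_s: 1.77
position: [448.7, 180.5, 248.1]
ee_rot: [-0.093, 0.093, -0.701, 0.701]
wrist_force: [0.9, -0.0, 0.8]
width: 0.2
t 1.77 pos [448.7 180.5 248.1] F [ 0.94 -0.03  0.8 ] w 0.2
tool x,y,z in world [[-0.965, -0.261, 0.0], [-0.0, -0.0, -1.0], [0.261, -0.965, 0.0]]
shift [ -66.7   48.1 -107.8]
```

```bash
python3 -m handwheel '[-17,0,-27,0,0, -17,0,-27,0,0, -17,0,-27,0,0, -16,0,-27,0,0, 0,16,0,0,0, 0,16,0,0,0, 0,16,0,0,0, 0,0,0,0,0, 0,0,0,0,0, 0,0,0,0,0]'
python3 - <<'E'
from h import *
to([485,302,150])
snap('wrist','w1');snap('side','side1');snap('scene','scene1')
f=load('scene1')['im'][100:240,380:500]; g=load('side1')['im'][100:220,270:400]
a=cv2.resize(f,(480,560),interpolation=2)[:480]; b=cv2.resize(g,None,fx=2.4,fy=2.4,interpolation=2)
b=cv2.copyMakeBorder(b,0,a.shape[0]-b.shape[0],0,0,0)
cv2.imwrite('pics/crop2.png',np.hstack([a,b]))
E
```

```text
time_s: 2.6
position: [485.9, 300.0, 201.0]
ee_rot: [0.093, -0.093, 0.701, -0.701]
wrist_force: [0.6, -0.4, 0.2]
width: 0.5
t 2.6 pos [485.9 300.  201. ] F [ 0.65 -0.43  0.17] w 0.5
tool x,y,z in world [[-0.965, -0.261, -0.001], [0.001, 0.0, -1.0], [0.261, -0.965, -0.0]]
shift [ 0.4 51.  -2.2]
```

View pics/w1.png

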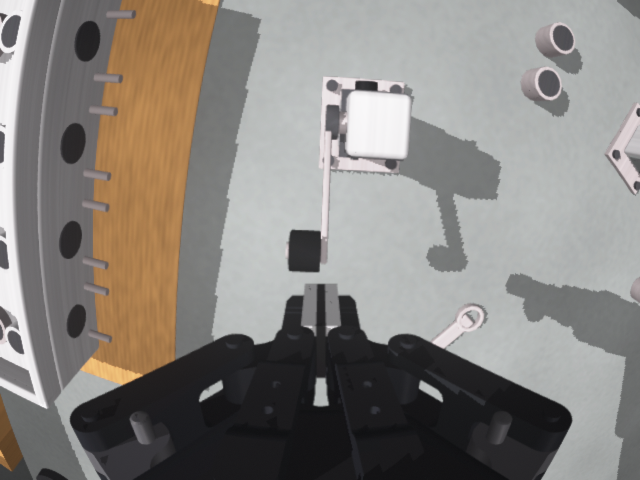

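View pics/crop2.png

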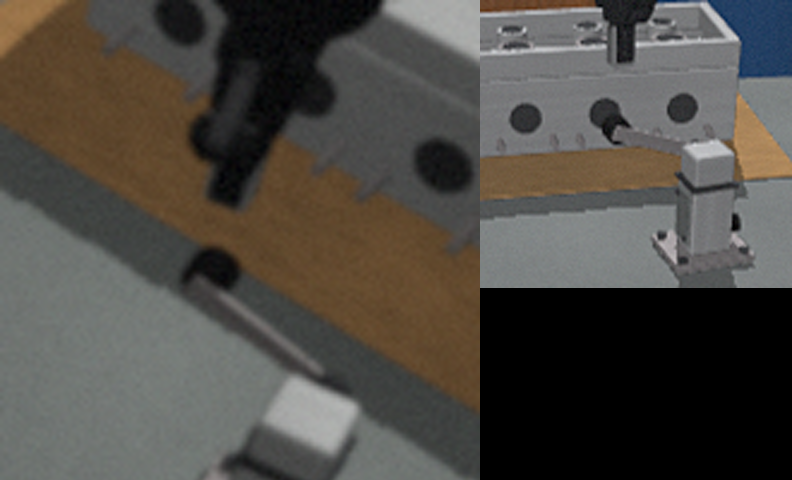

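In the wrist view the black roller spans columns 287–321 and rows 230–272, with its centre at (304,251). The arm runs along its right side and the housing top is centred near (378,125). The fingers look offset to the right of the roller. I'll refine with the fisheye ray.

Run:
```python
from h import *
F=load('w1');K=F['K'];T=F['T']
def ray(u,v,z):
    x=np.array([(u-K[0,2])/K[0,0],(v-K[1,2])/K[1,1]]);th=np.hypot(*x)
    d=np.r_[x/th*np.sin(th),np.cos(th)]; d=T[:3,:3]@d; o=T[:3,3]
    return (o+d*(z-o[2])/d[2]).round(1)
print(T[:3,3].round(1))
for n,u,v,z in [('roller c',304,251,122),('roller top?',304,249,132),('left',288,251,120),('right',321,251,120),('house c',378,125,108),('plate c',364,123,6)]: print(n,ray(u,v,z))
to([485,302,150])
```

```text
[559.  319.5 327. ]
roller c [486.1 309.7 122. ]
roller top? [490.8 310.5 132. ]
left [482.9 318.8 120. ]
right [488.1 299.9 120. ]
house c [567.7 286.9 108. ]
plate c [570.  283.8   6. ]
t 2.75 pos [486.3 300.1 201.7] F [-0.48  0.19  0.27] w -0.0
tool x,y,z in world [[-0.965, -0.26, -0.002], [0.002, 0.001, -1.0], [0.26, -0.965, -0.0]]
shift [ 0.9 51.7 -2.2]
```

```bash
python3 -m handwheel '[1,0,-6,0,0, 0,15,0,0,0, 0,15,0,0,0, 0,8,0,0,0, 0,4,0,0,0, 0,2,0,0,0, 0,0,0,0,0, 0,0,0,0,0, 0,0,0,0,0, 0,0,0,0,0]'
python3 - <<'E'
from h import *
snap('wrist','w2');snap('side','side2');
f=load('w2')['im'][180:340,220:420]; g=load('side2')['im'][120:200,290:390]
a=cv2.resize(f,None,fx=2,fy=2,interpolation=2); b=cv2.resize(g,None,fx=4,fy=4,interpolation=2)
cv2.imwrite('pics/crop3.png',np.hstack([a,b]))
F=[]
for i in range(5):F.append(env.sense()['wrist_force'])
print(np.mean(F,0)); to([484,306,150])
E
```

```text
time_s: 3.58
position: [483.5, 305.6, 157.0]
ee_rot: [0.093, -0.093, 0.701, -0.701]
wrist_force: [0.4, -0.3, -0.6]
width: -0.2
[-0.57854239 -1.71985502 -0.59282704]
t 3.68 pos [483.3 305.6 156.8] F [-0.58 -1.72 -0.59] w 0.0
tool x,y,z in world [[-0.965, -0.261, -0.001], [0.001, 0.0, -1.0], [0.261, -0.965, -0.0]]
shift [-0.8  6.8 -0.2]
```

View pics/crop3.png

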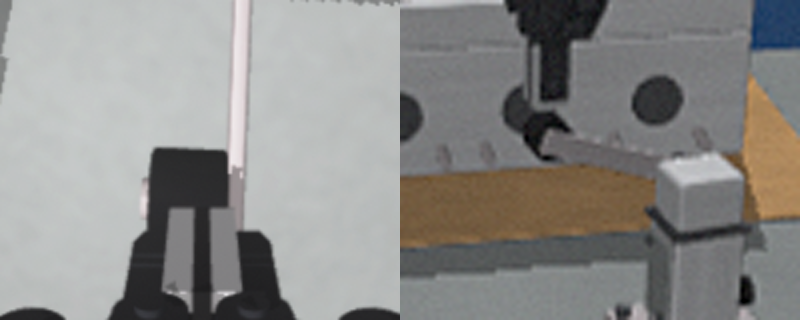

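The right edge of the closed fingers sits over the arm edge, and the finger centre is about 3 mm right of the roller centre (crop col 203 against 189). I'll shift −3 mm in z and approach, then find contact by force.

```bash
python3 -m handwheel '[0,0,-3,0,0, 0,2,0,0,0, 0,2,0,0,0, 0,1,0,0,0, 0,0,0,0,0, 0,0,0,0,0, 0,0,0,0,0, 0,0,0,0,0, 0,0,0,0,0, 0,0,0,0,0]'
python3 -m handwheel '[0,1,0,0,0, 0,0,0,0,0, 0,1,0,0,0, 0,0,0,0,0, 0,1,0,0,0, 0,0,0,0,0, 0,0,0,0,0, 0,0,0,0,0, 0,0,0,0,0, 0,0,0,0,0]'
python3 -m handwheel '[0,1,0,0,0, 0,0,0,0,0, 0,1,0,0,0, 0,0,0,0,0, 0,0,0,0,0, 0,0,0,0,0, 0,0,0,0,0, 0,0,0,0,0, 0,0,0,0,0, 0,0,0,0,0]'
```

```text
time_s: 4.52
position: [482.3, 308.4, 151.4]
ee_rot: [0.093, -0.093, 0.701, -0.701]
wrist_force: [-0.3, 0.5, 0.5]
width: 0.1
time_s: 5.35
position: [482.3, 308.5, 148.4]
ee_rot: [0.093, -0.093, 0.701, -0.701]
wrist_force: [-0.5, 0.6, 3.7]
width: 0.2
time_s: 6.18
position: [482.3, 308.4, 146.3]
ee_rot: [0.093, -0.093, 0.701, -0.701]
wrist_force: [-1.5, -0.6, 3.8]
width: 0.0
```

Contact came at a TCP z of about 149.5, as geometry predicted. I'll press on to about 13.5 mm deep (click at 10, level at 27) and hold.

```bash
python3 -m handwheel '[0,2,0,0,0, 0,2,0,0,0, 0,2,0,0,0, 0,2,0,0,0, 0,1,0,0,0, 0,1,0,0,0, 0,0.5,0,0,0, 0,0,0,0,0, 0,0,0,0,0, 0,0,0,0,0]'
python3 - <<'E'
from h import *
snap('wrist','w3');snap('side','side3');to([484,306,136])
f=load('w3')['im'][180:340,220:420]; g=load('side3')['im'][120:200,290:390]
a=cv2.resize(f,None,fx=2,fy=2,interpolation=2); b=cv2.resize(g,None,fx=4,fy=4,interpolation=2)
cv2.imwrite('pics/crop4.png',np.hstack([a,b]))
E
```

```text
time_s: 7.02
position: [482.4, 308.4, 135.9]
ee_rot: [0.093, -0.093, 0.701, -0.701]
wrist_force: [0.0, -0.5, 4.3]
width: -0.3
t 7.12 pos [482.4 308.4 135.9] F [0.26 0.79 5.08] w -0.2
tool x,y,z in world [[-0.965, -0.261, -0.0], [0.0, 0.0, -1.0], [0.261, -0.965, -0.0]]
shift [-0.9 -0.1  2.8]
```

View pics/crop4.png

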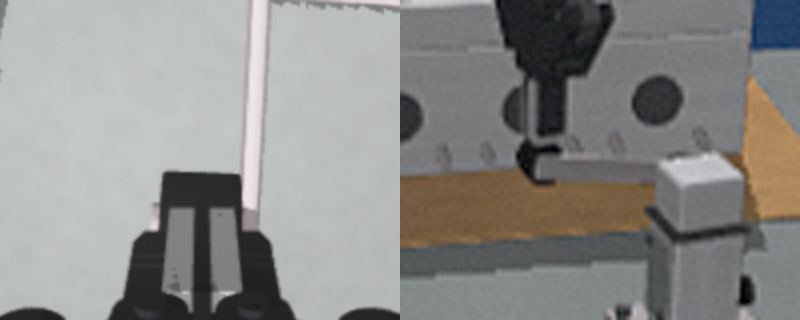

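The fingers sit centred on the roller. In the side view the arm is pressed partway and still slopes up slightly, and the force of about 5 N fits about 13.5 mm. I'll hold, then release straight up.

```bash
python3 -m handwheel '[0,0,0,0,0, 0,0,0,0,0, 0,0,0,0,0, 0,0,0,0,0, 0,0,0,0,0, 0,0,0,0,0, 0,0,0,0,0, 0,0,0,0,0, 0,0,0,0,0, 0,0,0,0,0]'
python3 -m handwheel '[0,0,0,0,0, 0,0,0,0,0, 0,0,0,0,0, 0,-1,0,0,0, 0,-3,0,0,0, 0,-5,0,0,0, 0,-5,0,0,0, 0,-5,0,0,0, 0,-10,0,0,0, 0,-15,0,0,0]'
python3 -m handwheel '[0,-15,0,0,0, 0,-15,0,0,0, 0,-15,0,0,0, 0,0,0,0,0, 0,0,0,0,0, 0,0,0,0,0, 0,0,0,0,0, 0,0,0,0,0, 0,0,0,0,0, 0,0,0,0,0]'
python3 - <<'E'
from h import *
snap('side','side4');snap('scene','scene4')
f=load('scene4')['im'][140:260,395:495]; g=load('side4')['im'][130:220,300:400]
a=cv2.resize(f,None,fx=4,fy=4,interpolation=2); b=cv2.resize(g,None,fx=4,fy=4,interpolation=2)
b=cv2.copyMakeBorder(b,0,a.shape[0]-b.shape[0],0,0,0)
cv2.imwrite('pics/crop5.png',np.hstack([a,b]))
to([484,306,136])
E
```

```text
time_s: 7.95
position: [482.3, 308.4, 135.8]
ee_rot: [-0.093, 0.093, -0.701, 0.701]
wrist_force: [-0.1, -0.8, 4.4]
width: -0.0
time_s: 8.78
position: [481.1, 307.9, 179.0]
ee_rot: [-0.092, 0.094, -0.701, 0.701]
wrist_force: [0.0, 0.1, -0.1]
width: -0.2
time_s: 9.62
position: [482.0, 308.3, 224.2]
ee_rot: [-0.093, 0.093, -0.701, 0.701]
wrist_force: [-0.5, 0.9, -0.0]
width: -0.0
t 9.72 pos [482.2 308.4 224.5] F [-0.02 -0.53  0.39] w -0.0
tool x,y,z in world [[-0.965, -0.261, 0.001], [-0.001, -0.0, -1.0], [0.261, -0.965, 0.0]]
shift [-1.2 88.5  2.7]
```

View pics/crop5.png

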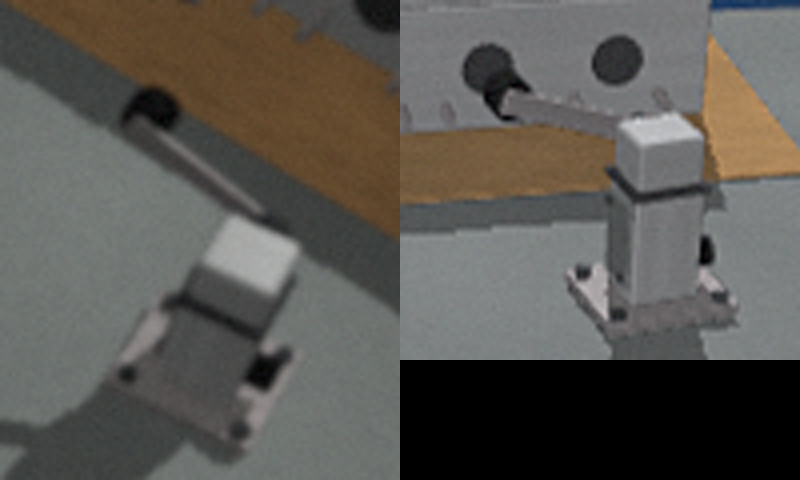

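The arm is back in its rest position, looking the same as in the first crop. The hold lasted about 1.4 s and the gripper is clear.

```bash
python3 -c "
from h import *
print(ticket.finish_job())"
```

```text
the job is handed in; nothing more can be done
None
```

I pressed the black roller on the grey roller switch from above with the closed fingertips, held it, let it spring back, and handed the job in at about 9.7 s.

- **Press depth:** The roller went down about 13.5 mm (12.5 mm at the least), past the 10 mm click and well short of level at 27 mm. The depth comes from touching the roller at a TCP height of about 149.5 mm and holding at 135.9 mm. The force of 4.3 to 5.1 N agrees with the spring. The click itself can't be felt, so it is inferred from the depth.
- **Hold:** I held it for about 1.4 s, then lifted straight up.
- **Last checks:** The arm is back at its rest slope, looking the same as in the first pictures. The gripper is about 75 mm clear, with wrist force around zero.
- **Other switches:** I never went near the other two switches or the green look-alike.
- **One disagreement:** The first scene and wrist estimates of the roller's sideways position differed by about 8 mm. I settled this from close up before touching it.

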